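Make up two job kits at the window table

ROBOT

A 6-joint arm with a two-finger parallel gripper is mounted at the origin on the work surface. World frame = base frame: x ahead of the robot, y to its left, z up, the work surface at z = 0. Lengths are in m, angles in rad, forces in N, time in s.
With the tool pointing down it reaches from about 0.35 to 1 m from the base axis. Payload 7.1 kg.
Tool frame: the origin (TCP) lies between the finger pads; the fingertips stand 11 mm ahead of it and the grasp point (between the pads) lies 8 mm behind it; z points along the fingers, y is the line along which they close (so a half turn about z gives the same grasp; the last joint's range is limited). The gripper opens to 85 mm and grips with 20 to 120 N. Pads are 22 mm wide; open, the fingers measure 114 mm over their backs; the gripper's body (76 mm by 85 mm) begins 54 mm behind the grasp point. The pads swing forward as they close: fully open they stand 13 mm farther back than shut.
Start: joints at [1.318, 0.423, 1.63, -0, 1.089, -0.019], TCP at [0.145, 0.608, 0.242] pointing down, gripper open.
Joint ranges: [-3, 3], [-0.9, 2.11], [0.09, 2.58], [-1.31, 4.45], [0.11, 2.69], [-2.54, 2.54]. Speed limits (rad/s): [2.39, 2.39, 3.01, 3.14, 3.14, 3.14].

INTERFACE

Orientations are given as a rotation vector (axis times angle).
In Python, from station import * gives the robot as it stands.
- The arm moves only by the shell command python3 -m inch 'ROWS' [FORCE]. ROWS is JSON, a list of rows, each a list of 7 numbers: the closure, from 0 (fully open) to 1 (shut), then the shift along the tool's x, y, z in mm, then the turn, a rotation vector about the tool's x, y, z in degrees. In form: [[hand, dx, dy, dz, rx, ry, rz], ...]. A call has 1 to 10 rows; each row is the pose to reach, as a shift and turn from the pose commanded when the call began, along the tool's axes at that moment; what a row does not reach only later rows make up. A row lasts 1/8 s, in which the tool goes at most 62.5 mm and 10.7 degrees, less where a joint would pass 70% of its speed; a pose out of reach is approached as far as the arm can. A call with a gripper value outside its range is refused whole. The fingers move at their own pace and stop on an object; FORCE is the grip in N (left out, the last holds). Time passes only in rows, so rows that repeat a pose let the fingers close. It gives the time, the measured TCP pose, the force, the opening and the grip force at its end, in the units of the state.
- sense(): the state, without advancing time (a new reading comes with each control period).
- read_camera(name): name is "scene" or "top"; returns a dict with "frame" (480x640x3 uint8, red, green, blue), "vertical_fov" (degrees; the focal length in pixels is half the picture's height over the tangent of half this angle, whatever the lens; pixels are square), "cx", "cy" (the principal point, pixels), "D" ([k1, k2, p1, p2, k3] as OpenCV has them; the pictures are not rectified), "position" and "orientation" of the camera in the world. Camera axes: x right, y up, looking along -z (the intrinsics and any distortion apply to the point x, -y, -z); pixel columns grow to the right and rows downward; lengths in m; the calibration is good to about 2 mm. A picture is of the moment at which its call begins. There is no depth.
- job_done(): hands the job in; it is judged then, once.
Trained networks look in a picture, given as the dict that the camera call returned (one of the last four; its "shot" number tells which), for a name from the list of things; names that differ only in an ending like _2 or _b are one class to them, and where a whole thing is asked for, a point or a joint stands for the part that bears it (a point fixed in the world has none). Each returns a list of dicts, best first, with "p" (0 to 1); they miss things now and then, are a little off and sometimes report something else, mostly with a low value. They report only what shows in the picture. A call takes as long as a camera call. They do not tell look-alikes from the thing itself.
- spot_in(label, picture): "position" ([x, y, z] in m, in the coordinates of the camera as it stood for that picture, good to about 4 mm: the middle of the surface that is visible of it).
The state is a dict: "clock": time; "joint_pos": joint angles; "qvel": joint speeds; "tau": joint torques, N m; "position": TCP position; "ee_rot": TCP orientation; "contact_force": force on the tool from outside, world axes, zero at the start; "ft_torque": the same for the moment, N m; "gripper_width": opening from 0.0 (shut) to 1.0 (fully open); "grip_force": force on a finger pad.
Only numpy, scipy, OpenCV 4.12 (cv2) and the standard library are available. Lean on these libraries where they do the work, as an engineer would, in place of code of your own. Each camera call takes 0.05 s, during which the arm holds its last target. There are 200 camera calls.

TASK

Make up the two job kits from the stock on the glass table. Into the square three-bay tray, for putting up the blind, go the aluminium drill bit case in the long bay and the large angle bracket and the yellow wall plug tray in the two smaller bays, one in each; into the narrow two-bay tray, for the desk, go the purple folding hex key set in the longer bay and the small angle bracket in the shorter bay. Lay everything flat on the floor of its bay, the right way up as it is now with the brackets standing on their feet, and leave the ramekin of screws and the flat mending plate where they are.

Things in the scene. Friction and masses are not known exactly. Their poses are not given: they have to be found in the camera images.
- tray_three: Square open kit tray of folded aluminium with a dark grey floor, fixed to the table, 160 mm (its x) by 150 mm (its y), floor 2 mm thick, all walls and dividers 3 mm thick with their tops 10 mm above the table. Origin: centre of its underside, on the table; z up. Three bays: the long bay, 72 mm (x) by 144 mm (y), centred at x -41, y 0 mm; two smaller bays side by side, each 79 mm (x) by 70 mm (y), centred at x +37.5, y +36.8 mm and x +37.5, y -36.8 mm. Turned any way.
- tray_two: Narrow open kit tray of folded aluminium with a dark grey floor, fixed to the table, 68 mm (its x) by 194 mm (its y), floor 2 mm thick, all walls and the divider 3 mm thick with their tops 10 mm above the table. Origin: centre of its underside, on the table; z up. Two bays in line along y: the longer, 62 mm (x) by 120 mm (y), centred at x 0, y -34 mm; the shorter, 62 mm (x) by 65 mm (y), centred at x 0, y +61.5 mm. Turned any way.
- bit_case_mid (a point): Aluminium drill bit case, a closed flat box with three ribs on its lid, 110 mm long (its x), 48 mm wide (y), 32 mm tall (z up), about 220 g; snap latch on its +x end and hinge on its -x end, each standing out 3 mm. Point at its centre, half-way up (16 mm). Both long sides are plain: grip it across the 48 mm. Held near its top it can be set into its bay with the fingers above the bay walls.
- hex_set_mid (a point): Folding hex key set: purple plastic handle with rounded ends and steel keys folded into its top, 96 mm long (its x), 28 mm wide (y), 26 mm tall (z up), about 130 g. Point at its centre, half-way up (13 mm). Grip it across the 28 mm, near its middle.
- bracket_large_mid (a point): The larger of two steel angle brackets, about 108 g, standing: a foot 50 mm long (its x), 36 mm wide (y), 4 mm thick lies flat on the table, and an upright leg 36 mm wide (y), 4 mm thick rises to 50 mm at the foot's +x edge. Point at the centre of the foot's outline, 25 mm up (in the open corner); the middle plane of the upright leg is 23 mm to its +x. Grip the upright leg across its 36 mm width (fingers closing along y).
- bracket_small_mid (a point): The smaller steel angle bracket, about 47 g, standing: a foot 36 mm long (its x), 22 mm wide (y), 4 mm thick lies flat on the table, and an upright leg 22 mm wide (y), 4 mm thick rises to 36 mm at the foot's +x edge. Point at the centre of the foot's outline, 18 mm up; the middle plane of the upright leg is 16 mm to its +x. Grip the upright leg across its 22 mm width (fingers closing along y).
- plug_tray_mid (a point): Yellow nylon wall plug tray: a small open box filled with grey wall plugs that stay in it, 52 mm long (its x), 40 mm wide (y), 30 mm tall (z up), walls 3 mm, a partition along x in the middle, about 75 g. Point at its centre, half-way up (15 mm). Grip it from outside across the 40 mm.
- ramekin_mid (a point): White ceramic ramekin holding brass screws, 72 mm across at the rim, 42 mm tall, loose; stays where it is. Point on its axis, 21 mm up.
- mending_plate_mid (a point): Flat steel mending plate with four holes in a row, 60 mm (x) by 18 mm (y), 4 mm thick, loose on the table; stays where it is. Point at its centre, 2 mm up.
Things that resemble listed ones, but are neither listed nor needed, are in the scene too. Leave any blue or red look-alike of the part that bears bracket_small_mid alone.

How it is judged:
By the outcome, as a careful person would: the job done as asked, in the order asked, and still so for the second after the job is handed in, with the robot touching nothing.
It also fails if it takes over 115 s, if anything falls off the work surface, if the arm or the gripper's body presses on something with over 40 N, if the wrist force passes 120 N, or if a joint passes its speed limit or range.

## Working session

There is one attempt and no reset: what is moved stays moved. The work goes in short steps, Python scripts to look and compute and a shell command to move; the robot and the scene stay as the last step left them, time stands still between calls to the robot, and variables do not carry over. Pictures are saved under pics/ and viewed, at most 14 in all, crops included, and the job is handed in when it is done.

```bash
mkdir -p pics; ls; cat > h.py <<'E'
from station import *
import numpy as np, cv2
from scipy.spatial.transform import Rotation as R
def cam(p):
    h=p["frame"].shape[0]; f=h/2/np.tan(np.radians(p["vertical_fov"])/2)
    K=np.array([[f,0,p["cx"]],[0,f,p["cy"]],[0,0,1]]); o=np.array(p["orientation"],float)
    M=o if o.shape==(3,3) else R.from_rotvec(o).as_matrix()
    return K,np.array(p["D"],float),M,np.array(p["position"],float)
def pix2w(p,uv,z):
    K,D,M,t=cam(p); q=cv2.undistortPoints(np.array(uv,float).reshape(-1,1,2),K,D).reshape(-1,2)
    d=np.c_[q[:,0],-q[:,1],-np.ones(len(q))]@M.T
    return t+d*((z-t[2])/d[:,2])[:,None]
def w2pix(p,X):
    K,D,M,t=cam(p); c=(np.atleast_2d(X)-t)@M; c=c*[1,-1,-1]
    return cv2.projectPoints(c.reshape(-1,1,3),np.zeros(3),np.zeros(3),K,D)[0].reshape(-1,2)
def save(n,im): cv2.imwrite("pics/"+n,im[...,::-1])
E
python3 - <<'E'
from h import *
import pickle
for n in("top","scene"):
    p=read_camera(n); save(n+"0.png",p["frame"]); pickle.dump(p,open(n+"0.pkl","wb"))
    print(n,p["vertical_fov"],p["cx"],p["cy"],p["D"],p["position"],p["orientation"])
    for l in "tray_three tray_two bit_case_mid hex_set_mid bracket_large_mid bracket_small_mid plug_tray_mid ramekin_mid mending_plate_mid".split():
        K,D,M,t=cam(p)
        for d in spot_in(l,p):
            w=t+M@np.array(d["position"]); print(l,round(d["p"],2),w.round(3),w2pix(p,w).round(0)[0])
s=sense();print(s)
E
```

```text
pics
top 57.806729994412265 322.90565287548753 237.85743787929425 [0.0373446 0.        0.        0.        0.       ] [ 0.44804773 -0.00133252  0.81496245] [ 0.03498207 -0.0566311  -1.54127694]
tray_three 0.57 [0.447 0.287 0.004] [160. 259.]
tray_three 0.38 [0.658 0.22  0.023] [199. 145.]
tray_two 0.87 [ 0.437 -0.276  0.002] [464. 274.]
bit_case_mid 0.77 [ 0.666 -0.216  0.032] [437. 147.]
hex_set_mid 0.67 [0.657 0.22  0.023] [199. 146.]
bracket_large_mid 0.93 [0.426 0.068 0.004] [279. 274.]
bracket_small_mid 0.84 [0.54  0.083 0.006] [273. 212.]
bracket_small_mid 0.76 [0.604 0.146 0.006] [240. 178.]
bracket_small_mid 0.64 [0.341 0.028 0.002] [299. 321.]
bracket_small_mid 0.61 [0.352 0.098 0.005] [261. 314.]
bracket_small_mid 0.54 [0.541 0.01  0.005] [312. 213.]
plug_tray_mid 0.87 [0.661 0.061 0.024] [286. 147.]
ramekin_mid 0.63 [ 0.435 -0.075  0.022] [357. 271.]
ramekin_mid 0.21 [ 0.439 -0.273  0.001] [462. 273.]
mending_plate_mid 0.8 [ 0.542 -0.067  0.004] [353. 214.]
mending_plate_mid 0.65 [ 0.665 -0.214  0.032] [436. 147.]
scene 48.592547993111495 317.2337569783247 238.621719613625
[... 826 characters left out ...]
clock': 1.0, 'joint_pos': array([ 1.31799277e+00,  4.23142129e-01,  1.62991811e+00,  6.22167816e-06,
        1.08860400e+00, -1.90119403e-02]), 'qvel': array([-5.41275112e-05,  6.46376984e-05, -5.80818011e-04,  6.89834151e-04,
        1.92103525e-03, -7.89496264e-04]), 'tau': array([-1.10562127e-03, -5.57349908e+01, -2.82147646e+01, -1.83712082e-04,
        9.20918937e-04, -2.55017869e-05]), 'position': array([0.14476528, 0.60797174, 0.24228561]), 'ee_rot': array([-3.66405950e-01, -3.12013715e+00,  1.10235360e-04]), 'contact_force': array([0.60684023, 0.53466925, 0.72265546]), 'ft_torque': array([ 0.03838356,  0.03298681, -0.00254344]), 'grip_force': 0.0, 'gripper_width': 0.9973266367422526}
```

View pics/top0.png

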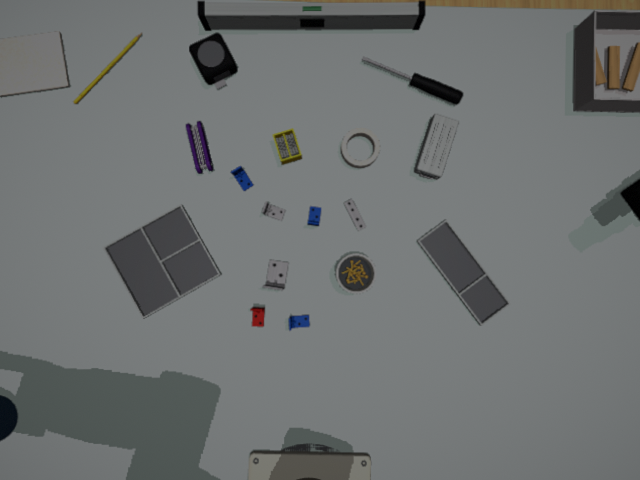

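View pics/scene0.png

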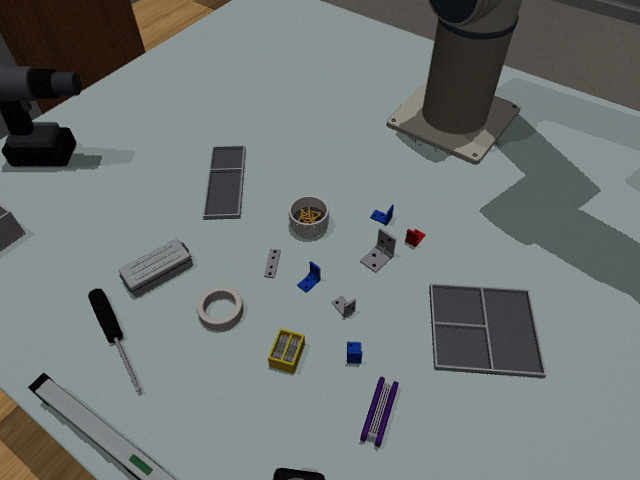

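```bash
python3 - <<'E'
from h import *
import pickle
p=pickle.load(open("top0.pkl","rb")); f=p["frame"]
def tile(cx,cy,w,h,s):
    x0,y0=cx-w//2,cy-h//2
    t=cv2.resize(f[y0:y0+h,x0:x0+w],None,fx=s,fy=s,interpolation=cv2.INTER_CUBIC)
    t=cv2.convertScaleAbs(t,alpha=1.4)
    for x in range(x0,x0+w):
        if x%10==0:
            cv2.line(t,((x-x0)*s+s//2,0),((x-x0)*s+s//2,6 if x%50 else 14),(255,0,0),1)
            if x%20==0: cv2.putText(t,str(x),((x-x0)*s-8,18),0,.35,(255,0,0),1)
    for y in range(y0,y0+h):
        if y%10==0:
            cv2.line(t,(0,(y-y0)*s+s//2),(6,(y-y0)*s+s//2),(255,0,0),1)
            if y%20==0: cv2.putText(t,str(y),(8,(y-y0)*s+6),0,.35,(255,0,0),1)
    return t
A=np.vstack([np.hstack([tile(200,147,66,50,6),tile(288,147,66,50,6)]),np.hstack([tile(273,212,66,50,6),tile(279,274,66,50,6)])])
B=np.hstack([tile(163,261,130,130,3),tile(463,273,130,130,3)]) 
C=tile(437,147,60,70,5)
B2=np.zeros((390+0,780,3),np.uint8);B2[:]=B
save("A.png",A);save("B.png",B2);save("C.png",C)
# bay segmentation
g=cv2.cvtColor(f,cv2.COLOR_RGB2GRAY)
print(g[260,140],g[240,110],g[200,330])
for name,box in dict(three=(100,200,225,320),two=(410,215,512,328)).items():
    x0,y0,x1,y1=box; m=(g[y0:y1,x0:x1]<90).astype(np.uint8)
    for c in cv2.findContours(m,cv2.RETR_EXTERNAL,cv2.CHAIN_APPROX_NONE)[0]:
        if cv2.contourArea(c)>200:
            b=cv2.boxPoints(cv2.minAreaRect(c))+[x0,y0]; w=pix2w(p,b,.004)
            print(name,w[:,:2].mean(0).round(4),[np.linalg.norm(w[i]-w[i-1]).round(4) for i in(1,2)],np.degrees(np.arctan2(*(w[1]-w[0])[1::-1])).round(1),b.round(1).tolist())
E
```

```text
66 123 125
three [0.4335 0.2332] [np.float64(0.0797), np.float64(0.0713)] -58.0 [[160.7, 261.9], [198.8, 240.1], [217.8, 273.4], [179.7, 295.2]]
three [0.4233 0.3201] [np.float64(0.0732), np.float64(0.1468)] -58.2 [[104.0, 247.4], [139.7, 227.5], [178.2, 296.7], [142.6, 316.6]]
three [0.4966 0.2722] [np.float64(0.0803), np.float64(0.0714)] -58.2 [[141.0, 227.0], [179.5, 205.5], [198.1, 238.8], [159.6, 260.4]]
two [ 0.3916 -0.3139] [np.float64(0.063), np.float64(0.0656)] -51.6 [[459.9, 294.6], [486.7, 274.2], [508.5, 302.9], [481.7, 323.3]]
two [ 0.4671 -0.2544] [np.float64(0.0623), np.float64(0.1205)] -51.7 [[419.7, 241.0], [446.1, 221.2], [485.2, 273.3], [458.8, 293.1]]
```

View pics/A.png

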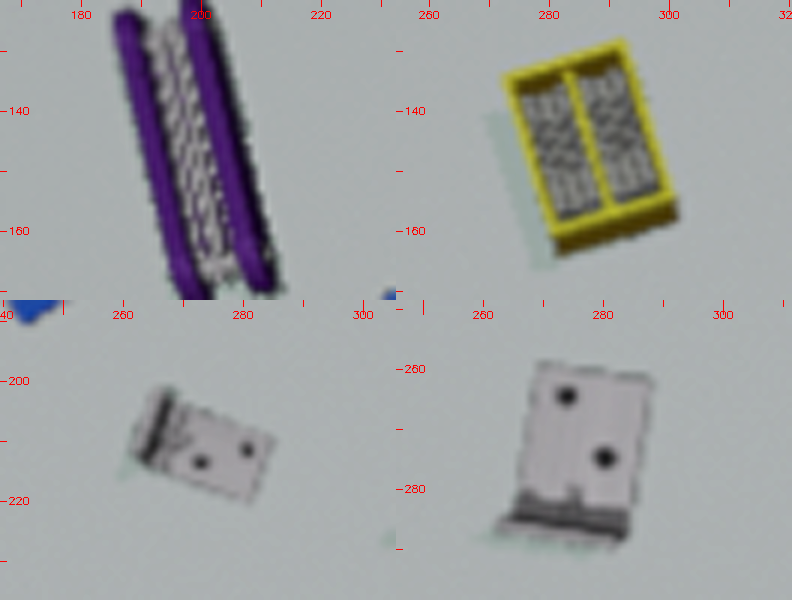

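View pics/C.png

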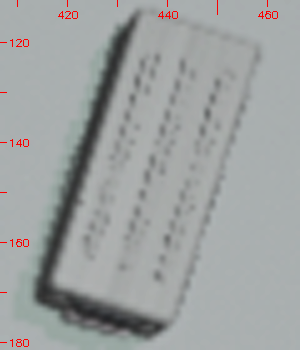

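View pics/B.png

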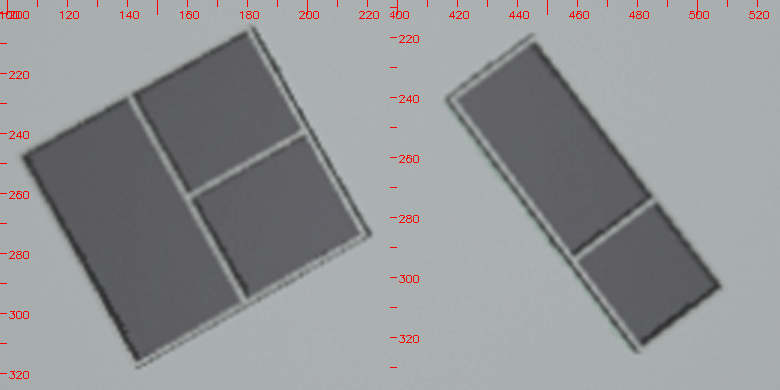

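```bash
cat > fit.py <<'E'
from h import *
import pickle
p=pickle.load(open("top0.pkl","rb")); q=pickle.load(open("scene0.pkl","rb")); f=p["frame"].astype(int)
ang=lambda v: np.degrees(np.arctan2(v[1],v[0]))
O={}
def rect(name,c,z,dims):
    w=pix2w(p,c,z)[:,:2]; e=(w[2]+w[3]-w[0]-w[1])/2
    e2=(w[1]-w[0]+w[2]-w[3])/2
    O[name]=(w.mean(0),ang(e),dims); print(name,w.mean(0).round(4),"len",np.linalg.norm(e).round(4),np.linalg.norm(e2).round(4),"ang",ang(e).round(1),(ang(e2)+90).round(1))
rect("plug",[[272.7,134.5],[292.7,128.5],[301.2,154],[281,159.8]],.030,(.052,.040,.030))
rect("case",[[434.1,113.5],[458.5,121.1],[442.1,175.9],[416.1,168.5]],.032,(.110,.048,.032))
m=((f[...,2]-f[...,1]>25)&(f[...,0]-f[...,1]>8)).astype(np.uint8); m[:,:170]=0;m[:,230:]=0;m[:110]=0;m[185:]=0
b=cv2.minAreaRect(np.argwhere(m)[:,::-1].astype(np.float32)); B=cv2.boxPoints(b); print(B.round(1).tolist())
if np.linalg.norm(B[1]-B[0])>np.linalg.norm(B[2]-B[1]): B=np.roll(B,1,0)
rect("hex",B,.020,(.096,.028,.026))
def brk(name,foot,top,L,W,zt):
    a=pix2w(p,foot,.004)[:,:2]; t=pix2w(p,top,zt)[:,:2]; am,tm=a.mean(0),t.mean(0)
    print(name,"far",am.round(4),"legouter",tm.round(4),"len",np.linalg.norm(tm-am).round(4),"ang",ang(tm-am).round(1),(ang(a[1]-a[0])).round(1),(ang(t[1]-t[0])).round(1),"w",np.linalg.norm(a[1]-a[0]).round(4),np.linalg.norm(t[1]-t[0]).round(4))
    O[name]=((am+tm)/2,ang(tm-am),(L,W,zt))
brk("small",[[285.2,209.2],[281.2,220.5]],[[265.8,201.5],[261.5,212.5]],.036,.022,.036)
brk("large",[[269.5,258.8],[288.3,261.8]],[[262.5,287.2],[282.5,290.2]],.050,.036,.050)
def draw(im,pic):
    for k,(c,a,(L,W,H)) in O.items():
        Rz=R.from_euler("z",a,degrees=True).as_matrix()
        def poly(P):
            u=w2pix(pic,np.array(P)@Rz.T+[c[0],c[1],0]); cv2.polylines(im,[(u*16*S).astype(int)],True,(255,0,0),1,cv2.LINE_AA,4)
        l,w=L/2,W/2
        if k in("small","large"):
            poly([(-l,-w,.004),(l,-w,.004),(l,w,.004),(-l,w,.004)]); poly([(l,-w,0),(l,w,0),(l,w,H),(l,-w,H)]);poly([(l-.004,-w,H),(l,-w,H),(l,w,H),(l-.004,w,H)])
        else:
            for z in(0,H): poly([(-l,-w,z),(l,-w,z),(l,w,z),(-l,w,z)])
S=3
E
cat > ov.py <<'E'
from fit import *
def crop(pic,x0,y0,x1,y1):
    im=cv2.resize(pic["frame"],None,fx=S,fy=S,interpolation=cv2.INTER_CUBIC); im=cv2.convertScaleAbs(im,alpha=1.3); draw(im,pic); return im[y0*S:y1*S,x0*S:x1*S]
a=crop(p,170,110,330,300); b=crop(q,255,220,415,410)  
a=np.hstack([cv2.resize(a,(400,475)),cv2.resize(b,(400,475))]); save("ov.png",a)
E
python3 ov.py
```

```text
plug [0.6636 0.0591] len 0.0493 0.0382 ang -160.1 18.5
case [ 0.6707 -0.2162] len 0.1064 0.0479 ang 163.8 -15.2
[[184.89999389648438, 124.5], [199.8000030517578, 120.9000015258789], [211.5, 169.1999969482422], [196.60000610351562, 172.8000030517578]]
hex [0.6556 0.2223] len 0.0923 0.0279 ang -164.3 16.1
small far [0.5367 0.0636] legouter [0.5463 0.0966] len 0.0343 ang 73.8 162.5 160.8 w 0.0225 0.0213
large far [0.4515 0.0687] legouter [0.4016 0.0742] len 0.0503 ang 173.8 -97.4 -97.0 w 0.0354 0.0353
```

View pics/ov.png

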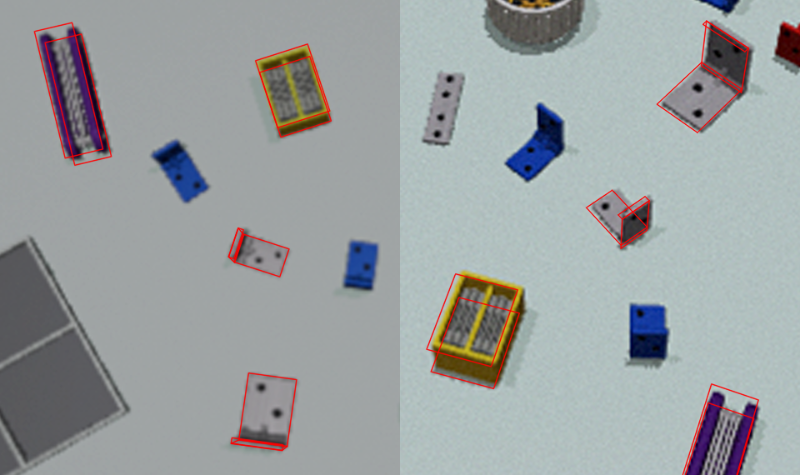

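Candidate list. Small steel bracket: the grey one at (273,212). Its look-alikes are blue at (242,178), (314,216) and (300,321), and red at (258,316); the close crop confirms the grey steel one. The large bracket is grey at (279,274). The case at (437,147) could be confused with the level at (310,15) or the mending plate at (355,214); the crop shows the ribbed lid. The hex set is at (200,147) and could be confused with the pencil; the plug tray is at (287,147). The bays are clear in the tray crop. I start with the case.

```bash
cat > go.py <<'E'
import sys; from h import *
x,y,z,psi=map(float,sys.argv[1:5])
s=sense(); M=R.from_rotvec(s["ee_rot"]).as_matrix()
d=M.T@(np.array([x,y,z])-s["position"])*1000
# target: tool z down, tool y at psi
c,n=np.cos(np.radians(psi)),np.sin(np.radians(psi)); Y=np.array([c,n,0]);Z=np.array([0,0,-1.]);T=np.c_[np.cross(Y,Z),Y,Z]
r=np.degrees(R.from_matrix(M.T@T).as_rotvec())
print("row",d.round(1),r.round(1),"t",round(s["clock"],2),"pos",s["position"].round(4),"psi",np.degrees(np.arctan2(M[1,1],M[0,1])).round(1),"q6 end",round(np.degrees(np.arctan2(y,x))-psi))
E
python3 go.py .671 -.216 .1 74.5
```

```text
row [-702.8 -679.6  142.3] [-0.  -0.   2.1] t 1.0 pos [0.1448 0.608  0.2423] psi 76.6 q6 end -92
```

```bash
python3 -m inch '[[0,-703,-680,110,0,0,2],[0,-703,-680,110,0,0,2],[0,-703,-680,110,0,0,2],[0,-703,-680,110,0,0,2],[0,-703,-680,110,0,0,2],[0,-703,-680,110,0,0,2],[0,-703,-680,110,0,0,2],[0,-703,-680,110,0,0,2],[0,-703,-680,110,0,0,2],[0,-703,-680,110,0,0,2]]' 60; python3 go.py .671 -.216 .1 74.5
```

```text
clock: 2.25
position: [0.4802, 0.0826, 0.1726]
ee_rot: [0.421, 3.112, 0.001]
contact_force: [0.5, 0.9, 0.9]
gripper_width: 0.999
grip_force: 0.0
row [-263.2 -237.2   72.7] [0.  0.1 0.1] t 2.25 pos [0.4802 0.0826 0.1726] psi 74.6 q6 end -92
```

```bash
python3 -m inch '[[0,-262,-236,72,0,0,0],[0,-262,-236,72,0,0,0],[0,-262,-236,72,0,0,0],[0,-262,-236,72,0,0,0],[0,-262,-236,72,0,0,0],[0,-262,-236,72,0,0,0],[0,-262,-236,72,0,0,0],[0,-262,-236,72,0,0,0],[0,-262,-236,72,0,0,0],[0,-262,-236,72,0,0,0]]'; python3 go.py .671 -.216 .021 74.5
python3 - <<'E'
from h import *
p=read_camera("scene"); s=sense(); T=s["position"]
u=w2pix(p,np.array([T,T-[0,0,.011],[.671,-.216,.032]]));print(u.round(1))
f=cv2.resize(p["frame"][130:310,60:260],None,fx=3,fy=3); save("c1.png",f)
E
```

```text
clock: 3.5
position: [0.6688, -0.2115, 0.101]
ee_rot: [0.419, 3.113, -0.0]
contact_force: [0.4, 0.6, -0.5]
gripper_width: 1.004
grip_force: 0.0
row [-3.3 -3.8 80. ] [0.  0.  0.2] t 3.5 pos [ 0.6688 -0.2115  0.101 ] psi 74.7 q6 end -92
[[144.6 238. ]
 [146.5 242.3]
 [152.9 263.4]]
```

View pics/c1.png

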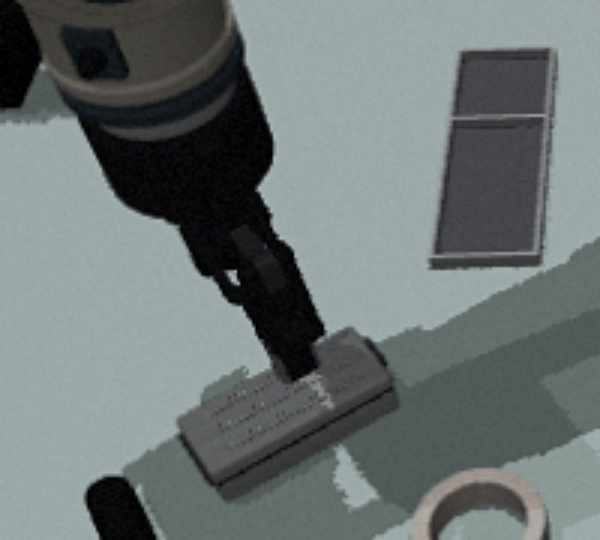

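```bash
python3 - <<'E'
from h import *
import pickle
p=pickle.load(open("scene0.pkl","rb"))
y=np.array([.264,.964,0]);x=np.array([-.964,.264,0]);T=np.array([.6688,-.2115,.101])
for off in(.0425,.057):
  for z in(-.011,0,.006): print(off,z,w2pix(p,[T+off*y+sx*.011*x+[0,0,z] for sx in(-1,1)]).round(0).tolist())
E
python3 go.py .671 -.216 .06 74.5
```

```text
0.0425 -0.011 [[153.0, 263.0], [166.0, 255.0]]
0.0425 0 [[151.0, 258.0], [164.0, 251.0]]
0.0425 0.006 [[150.0, 256.0], [163.0, 249.0]]
0.057 -0.011 [[157.0, 268.0], [170.0, 261.0]]
0.057 0 [[156.0, 264.0], [169.0, 257.0]]
0.057 0.006 [[155.0, 262.0], [168.0, 255.0]]
row [-3.1 -3.6 41. ] [-0.   0.   0.2] t 3.55 pos [ 0.6689 -0.2117  0.101 ] psi 74.7 q6 end -92
```

```bash
python3 -m inch '[[0,-3,-3.5,40,0,0,0],[0,-3,-3.5,40,0,0,0],[0,-3,-3.5,40,0,0,0]]'; python3 go.py .671 -.216 .016 74.5
```

```text
clock: 3.92
position: [0.6712, -0.2165, 0.0613]
ee_rot: [0.42, 3.113, -0.0]
contact_force: [0.4, 0.6, -0.1]
gripper_width: 0.999
grip_force: 0.0
row [ 0.3  0.5 45.3] [-0.   0.   0.1] t 3.92 pos [ 0.6712 -0.2165  0.0613] psi 74.6 q6 end -92
```

```bash
python3 -m inch '[[0,0,0.5,25,0,0,0],[0,0,0.5,45,0,0,0],[0,0,0.5,45,0,0,0],[1,0,0.5,45,0,0,0],[1,0,0.5,45,0,0,0],[1,0,0.5,45,0,0,0],[1,0,0.5,45,0,0,0],[1,0,0.5,45,0,0,0],[1,0,0.5,45,0,0,0],[1,0,0.5,45,0,0,0]]' 60; python3 go.py .671 -.216 .12 74.5
python3 - <<'E'
from h import *
p=read_camera("scene"); s=sense(); T=s["position"]
f=cv2.resize(p["frame"][130:310,60:260],None,fx=3,fy=3); save("c2.png",f)
E
```

```text
clock: 5.18
position: [0.6718, -0.2166, 0.0165]
ee_rot: [0.421, 3.112, -0.001]
contact_force: [-0.1, -0.2, 6.5]
gripper_width: 0.551
grip_force: 63.8
row [   0.7    0.3 -103.5] [-0.   0.1  0.1] t 5.17 pos [ 0.6718 -0.2166  0.0165] psi 74.6 q6 end -92
```

View pics/c2.png

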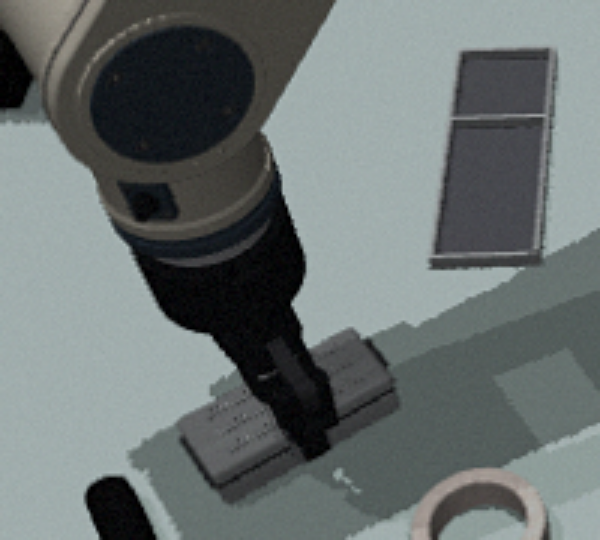

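```bash
python3 - <<'E'
from h import *
import pickle
p=pickle.load(open("scene0.pkl","rb"))
y=np.array([.264,.964,0]);x=np.array([-.964,.264,0]);T=np.array([.6718,-.2166,0])
for off in(.024,.038):
  for z in(0,.005,.01,.015,.02): print(off,z,((w2pix(p,[T+off*y+sx*.011*x+[0,0,z] for sx in(-1,1)])-[60,130])*3).round(0).tolist())
E
```

```text
0.024 0 [[294.0, 471.0], [328.0, 450.0]]
0.024 0.005 [[291.0, 466.0], [326.0, 445.0]]
0.024 0.01 [[289.0, 461.0], [324.0, 440.0]]
0.024 0.015 [[287.0, 456.0], [322.0, 435.0]]
0.024 0.02 [[285.0, 451.0], [320.0, 430.0]]
0.038 0 [[305.0, 487.0], [340.0, 466.0]]
0.038 0.005 [[303.0, 482.0], [338.0, 461.0]]
0.038 0.01 [[301.0, 477.0], [336.0, 456.0]]
0.038 0.015 [[299.0, 472.0], [334.0, 451.0]]
0.038 0.02 [[297.0, 467.0], [332.0, 446.0]]
```

```bash
python3 -m inch '[[0.2,0,0,0,0,0,0],[0.2,0,0,0,0,0,0],[0.2,0,0,-8,0,0,0],[0.2,0,0,-8,0,0,0],[1,0,0,-8,0,0,0],[1,0,0,-8,0,0,0],[1,0,0,-8,0,0,0],[1,0,0,-8,0,0,0]]' 80; python3 -m inch '[[1,0,0,-10,0,0,0],[1,0,0,-50,0,0,0],[1,0,0,-90,0,0,0],[1,0,0,-90,0,0,0]]';  python3 go.py .4233 .3201 .12 121.8
python3 - <<'E'
from h import *
p=read_camera("scene"); s=sense(); T=s["position"]
f=cv2.resize(p["frame"][80:280,40:240],None,fx=2.5,fy=2.5); save("c3.png",cv2.convertScaleAbs(f,alpha=1.8))
E
```

```text
clock: 6.22
position: [0.6714, -0.2164, 0.024]
ee_rot: [0.421, 3.112, -0.0]
contact_force: [-1.2, -0.7, 5.0]
gripper_width: 0.542
grip_force: 84.2
clock: 6.72
position: [0.6732, -0.217, 0.1173]
ee_rot: [0.42, 3.107, -0.002]
contact_force: [-0.0, 0.4, -1.3]
gripper_width: 0.541
grip_force: 83.5
row [383.5 451.5  -5.3] [ -0.2   0.3 -47.2] t 6.72 pos [ 0.6732 -0.217   0.1173] psi 74.6 q6 end -85
```

View pics/c3.png

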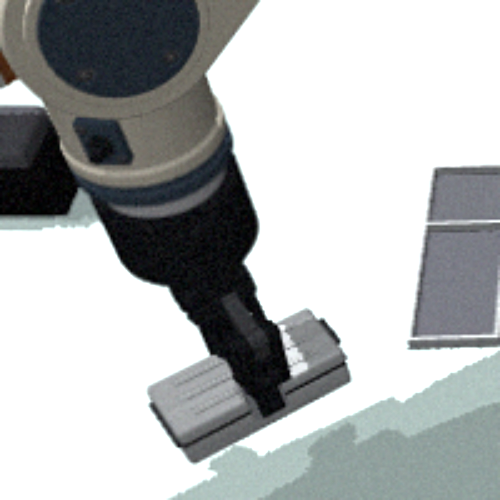

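```bash
python3 -m inch '[[1,50,59,-5,0,0,-6],[1,100,118,-5,0,0,-12],[1,143,168,-5,0,0,-18],[1,186,218,-5,0,0,-24],[1,229,269,-5,0,0,-29],[1,272,319,-5,0,0,-35],[1,310,365,-5,0,0,-40],[1,345,406,-5,0,0,-44],[1,372,438,-5,0,0,-47],[1,383,451,-5,0,0,-47]]';python3 -m inch '[[1,0,0,0,0,0,0],[1,0,0,0,0,0,0]]'; python3 go.py .4233 .3201 .04 121.8
```

```text
clock: 8.02
position: [0.4189, 0.322, 0.1171]
ee_rot: [0.86, -3.019, 0.001]
contact_force: [-0.2, -0.5, -2.3]
gripper_width: 0.54
grip_force: 83.4
clock: 8.28
position: [0.4209, 0.3193, 0.1175]
ee_rot: [0.855, -3.021, 0.002]
contact_force: [1.2, -0.1, -2.4]
gripper_width: 0.537
grip_force: 83.4
row [-2.7 -0.5 77.5] [-0.  -0.1 -0.2] t 8.28 pos [0.4209 0.3193 0.1175] psi 121.6 q6 end -85
```

```bash
python3 -m inch '[[1,-2.5,-0.5,40,0,0,0],[1,-2.5,-0.5,75,0,0,0],[1,-2.5,-0.5,75,0,0,0],[1,-2.5,-0.5,75,0,0,0]]'; python3 go.py .4233 .3201 .026 121.8
```

```text
clock: 8.78
position: [0.4246, 0.3206, 0.0441]
ee_rot: [-0.854, 3.023, 0.0]
contact_force: [0.9, 0.2, -1.5]
gripper_width: 0.541
grip_force: 83.2
row [ 1.4  0.3 18.1] [-0.   0.  -0.3] t 8.78 pos [0.4246 0.3206 0.0441] psi 121.5 q6 end -85
```

```bash
python3 -m inch '[[1,1,0,10,0,0,0],[1,1,0,14,0,0,0],[1,1,0,17,0,0,0],[1,1,0,17,0,0,0]]'; python3 go.py .4233 .3201 .026 121.8;
```

```text
clock: 9.28
position: [0.423, 0.3206, 0.0264]
ee_rot: [0.856, -3.023, 0.0]
contact_force: [-0.2, -0.1, -1.7]
gripper_width: 0.539
grip_force: 83.3
row [-0.  -0.6  0.4] [-0.  -0.  -0.2] t 9.28 pos [0.423  0.3206 0.0264] psi 121.6 q6 end -85
```

```bash
python3 -m inch '[[1,0,0,1,0,0,0],[1,0,0,1.5,0,0,0],[0.25,0,0,1.5,0,0,0],[0.25,0,0,1.5,0,0,0],[0.25,0,0,1.5,0,0,0],[0.25,0,0,-20,0,0,0],[0.25,0,0,-70,0,0,0],[0.25,0,0,-95,0,0,0],[0.25,0,0,-95,0,0,0]]'; python3 go.py .4036 .0740 .1 83.3; python3 - <<'E'
from h import *
p=read_camera("scene")
f=cv2.resize(p["frame"][200:400,340:600],None,fx=2.5,fy=2.5); save("c4.png",cv2.convertScaleAbs(f,alpha=1.3))
E
```

```text
clock: 10.4
position: [0.4242, 0.3214, 0.1234]
ee_rot: [-0.854, 3.019, 0.002]
contact_force: [0.1, 0.8, 0.2]
gripper_width: 0.752
grip_force: 0.0
row [ 147.3 -199.9   22.7] [ 0.1  0.2 38.3] t 10.4 pos [0.4242 0.3214 0.1234] psi 121.6 q6 end -73
```

View pics/c4.png

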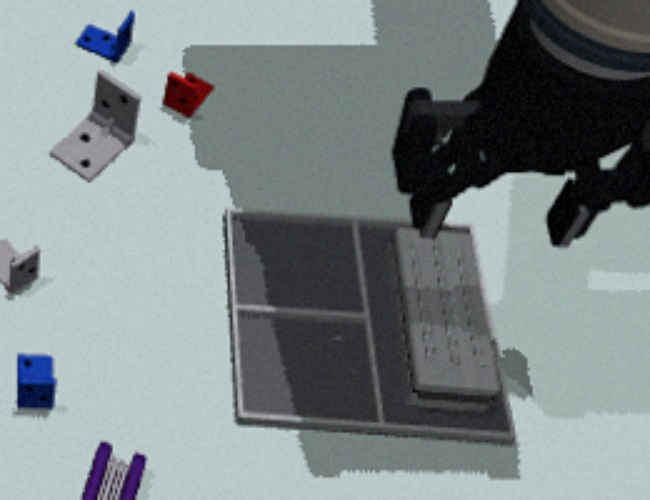

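The case lies flat in the long bay, at crop (450,310). Next is the large bracket.

```bash
python3 -m inch '[[0.3,30,-40,5,0,0,8],[0.3,66,-90,10,0,0,17],[0.3,100,-138,15,0,0,26],[0.3,130,-178,20,0,0,34],[0.3,147,-200,22,0,0,38],[0.3,147,-200,22,0,0,38],[0.3,147,-200,22,0,0,38],[0.3,147,-200,22,0,0,38]]'; python3 go.py .4036 .0740 .026 83.3
```

```text
clock: 11.45
position: [0.4029, 0.0741, 0.0993]
ee_rot: [-0.172, -3.137, -0.0]
contact_force: [-0.1, -0.0, -0.7]
gripper_width: 0.701
grip_force: 0.0
row [-0.7 -0.  73.3] [ 0.  -0.   0.4] t 11.45 pos [0.4029 0.0741 0.0993] psi 83.7 q6 end -73
```

```bash
python3 -m inch '[[0.3,-0.5,0,40,0,0,0],[0.3,-0.5,0,73,0,0,0],[0.3,-0.5,0,73,0,0,0],[0.3,-0.5,0,73,0,0,0],[1,-0.5,0,73,0,0,0],[1,-0.5,0,73,0,0,0],[1,-0.5,0,73,0,0,0],[1,-0.5,0,73,0,0,0],[1,-0.5,0,73,0,0,0],[1,-0.5,0,73,0,0,0]]' 60; python3 -m inch '[[1,0,0,-5,0,0,0],[1,0,0,-40,0,0,0],[1,0,0,-85,0,0,0],[1,0,0,-85,0,0,0]]'; python3 go.py .4844 .2917 .11 32
python3 - <<'E'
from h import *
p=read_camera("scene")
f=cv2.resize(p["frame"][150:310,300:480],None,fx=2.5,fy=2.5); save("c5.png",cv2.convertScaleAbs(f,alpha=1.3))
E
```

```text
clock: 12.7
position: [0.404, 0.0734, 0.0278]
ee_rot: [0.175, 3.134, 0.001]
contact_force: [-1.2, 1.3, 9.9]
gripper_width: 0.405
grip_force: 58.7
clock: 13.2
position: [0.4054, 0.0734, 0.1145]
ee_rot: [0.175, 3.13, 0.002]
contact_force: [-0.2, 0.3, -1.6]
gripper_width: 0.401
grip_force: 60.0
row [-54.2 225.7   5.3] [ 0.3  0.3 51.6] t 13.2 pos [0.4054 0.0734 0.1145] psi 83.6 q6 end -1
```

View pics/c5.png

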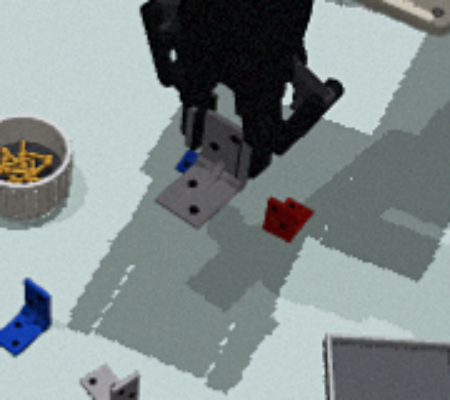

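```bash
python3 -m inch '[[1,-9,38,5,0,0,9],[1,-19,80,5,0,0,18],[1,-29,122,5,0,0,27],[1,-38,160,5,0,0,36],[1,-46,192,5,0,0,44],[1,-52,216,5,0,0,50],[1,-54,226,5,0,0,52],[1,-54,226,5,0,0,52],[1,-54,226,5,0,0,52]]'; python3 go.py .4844 .2917 .045 32
```

```text
clock: 14.38
position: [0.4811, 0.2909, 0.1055]
ee_rot: [-1.531, -2.742, 0.003]
contact_force: [-0.0, -0.4, -1.1]
gripper_width: 0.402
grip_force: 60.1
row [-1.   3.3 60.5] [-0.1  0.  -0.4] t 14.38 pos [0.4811 0.2909 0.1055] psi 31.6 q6 end -1
```

```bash
python3 -m inch '[[1,-1,3,30,0,0,0],[1,-1,3,60,0,0,0],[1,-1,3,60,0,0,0],[1,-1,3,70,0,0,0],[1,-1,3,73,0,0,0],[1,-1,3,73,0,0,0]]'; python3 go.py .4844 .2917 .03 32
```

```text
clock: 15.12
position: [0.4853, 0.2925, 0.0339]
ee_rot: [1.532, 2.742, 0.001]
contact_force: [-0.1, -0.1, -1.6]
gripper_width: 0.407
grip_force: 60.1
row [-0.2 -1.2  3.9] [ 0.   0.  -0.4] t 15.12 pos [0.4853 0.2925 0.0339] psi 31.6 q6 end -1
```

```bash
python3 -m inch '[[1,0,-1,2,0,0,0],[1,0,-1,3,0,0,0],[1,0,-1,4,0,0,0],[1,0,-1,4,0,0,0]]'; sleep 0; python3 -m inch '[[1,0,0,0.7,0,0,0],[1,0,0,1.3,0,0,0],[1,0,0,1.3,0,0,0]]'
```

```text
clock: 15.62
position: [0.4843, 0.292, 0.0299]
ee_rot: [1.532, 2.742, 0.0]
contact_force: [-2.4, -0.5, 4.6]
gripper_width: 0.405
grip_force: 60.7
clock: 16.0
position: [0.4843, 0.2921, 0.0298]
ee_rot: [1.533, 2.742, 0.0]
contact_force: [-5.6, -1.9, 18.7]
gripper_width: 0.404
grip_force: 62.1
```

```bash
python3 -m inch '[[0.4,0,0,0,0,0,0],[0.4,0,0,0,0,0,0],[0.4,0,0,0,0,0,0],[0.4,0,0,-15,0,0,0],[0.4,0,0,-50,0,0,0],[0.4,0,0,-90,0,0,0],[0.4,0,0,-90,0,0,0]]';  python3 go.py .6636 .0591 .1 109.2
```

```text
clock: 16.88
position: [0.4863, 0.2931, 0.122]
ee_rot: [1.531, 2.739, 0.009]
contact_force: [-1.0, 0.2, -0.5]
gripper_width: 0.599
grip_force: 0.0
row [-292.2   28.2   22.3] [  0.3   0.3 -77.6] t 16.88 pos [0.4863 0.2931 0.122 ] psi 31.6 q6 end -104
```

```bash
python3 -m inch '[[0.2,-36,4,5,0,0,-9],[0.2,-73,7,10,0,0,-18],[0.2,-110,10,15,0,0,-27],[0.2,-147,14,20,0,0,-36],[0.2,-184,18,22,0,0,-45],[0.2,-221,21,22,0,0,-54],[0.2,-258,25,22,0,0,-63],[0.2,-282,27,22,0,0,-71],[0.2,-292,28,22,0,0,-77.5],[0.2,-292,28,22,0,0,-77.5]]';python3 -m inch '[[0.2,0,0,0,0,0,0],[0.2,0,0,0,0,0,0]]'; python3 go.py .6636 .0591 .024 109.2
python3 - <<'E'
from h import *
p=read_camera("scene")
f=cv2.resize(p["frame"][250:410,200:560],None,fx=2.2,fy=2.2); save("c6.png",cv2.convertScaleAbs(f,alpha=1.3))
E
```

```text
clock: 18.12
position: [0.661, 0.0572, 0.0956]
ee_rot: [0.518, -3.098, -0.0]
contact_force: [0.9, 0.3, -0.5]
gripper_width: 0.801
grip_force: 0.0
clock: 18.38
position: [0.6606, 0.0585, 0.0961]
ee_rot: [0.521, -3.098, -0.0]
contact_force: [0.1, 0.4, 0.3]
gripper_width: 0.796
grip_force: 0.0
row [-3.  -0.4 72.1] [ 0.  -0.  -0.1] t 18.38 pos [0.6606 0.0585 0.0961] psi 109.1 q6 end -104
```

View pics/c6.png

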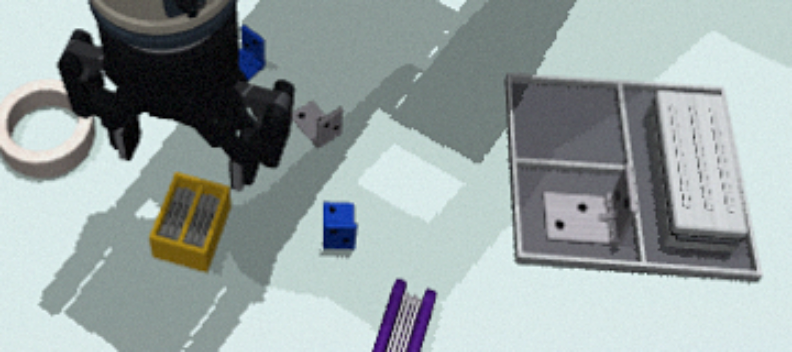

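The large bracket stands on its foot in its bay, at crop (585,215). Now I descend on the plug tray.

```bash
python3 -m inch '[[0.2,-3,0,40,0,0,0],[0.2,-3,0,72,0,0,0],[0.2,-3,0,72,0,0,0],[0.2,-3,0,72,0,0,0],[1,-3,0,72,0,0,0],[1,-3,0,72,0,0,0],[1,-3,0,72,0,0,0],[1,-3,0,72,0,0,0],[1,-3,0,72,0,0,0]]' 40; python3 -m inch '[[1,0,0,-5,0,0,0],[1,0,0,-40,0,0,0],[1,0,0,-85,0,0,0],[1,0,0,-85,0,0,0]]'; python3 go.py .4335 .2332 .11 32
python3 - <<'E'
from h import *
p=read_camera("scene")
f=cv2.resize(p["frame"][200:400,180:380],None,fx=2.2,fy=2.2); save("c7.png",cv2.convertScaleAbs(f,alpha=1.3))
E
```

```text
clock: 19.55
position: [0.665, 0.059, 0.0259]
ee_rot: [-0.521, 3.096, -0.0]
contact_force: [-0.9, -0.2, 6.0]
gripper_width: 0.458
grip_force: 41.4
clock: 20.05
position: [0.6666, 0.0591, 0.1135]
ee_rot: [-0.52, 3.091, -0.001]
contact_force: [0.0, 0.2, -0.8]
gripper_width: 0.456
grip_force: 40.6
row [163.3 240.8   1.9] [ 0.2  0.4 77.1] t 20.05 pos [0.6666 0.0591 0.1135] psi 109.1 q6 end -4
```

View pics/c7.png

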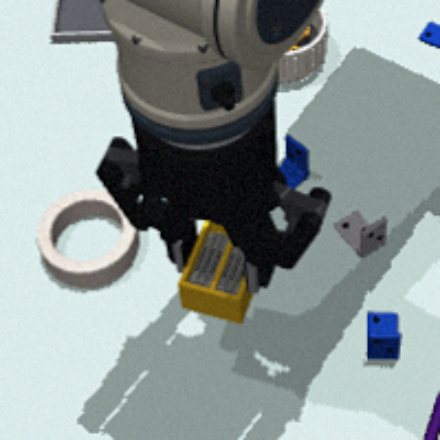

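```bash
python3 -m inch '[[1,20,30,2,0,0,9],[1,41,60,2,0,0,18],[1,62,91,2,0,0,27],[1,82,121,2,0,0,36],[1,102,151,2,0,0,45],[1,122,180,2,0,0,54],[1,140,206,2,0,0,63],[1,156,230,2,0,0,71],[1,163,241,2,0,0,77],[1,163,241,2,0,0,77]]';python3 -m inch '[[1,0,0,0,0,0,0],[1,0,0,0,0,0,0]]'; python3 go.py .4335 .2332 .031 32
```

```text
clock: 21.35
position: [0.4297, 0.2333, 0.1063]
ee_rot: [-1.517, -2.75, 0.003]
contact_force: [0.2, -0.7, -0.9]
gripper_width: 0.459
grip_force: 40.6
clock: 21.6
position: [0.4315, 0.2329, 0.107]
ee_rot: [1.52, 2.749, -0.0]
contact_force: [0.2, -0.1, -0.7]
gripper_width: 0.455
grip_force: 40.6
row [-0.8  1.9 76. ] [-0.   0.   0.1] t 21.6 pos [0.4315 0.2329 0.107 ] psi 32.1 q6 end -4
```

```bash
python3 -m inch '[[1,-1,2,35,0,0,0],[1,-1,2,70,0,0,0],[1,-1,2,70,0,0,0],[1,-1,2,75,0,0,0],[1,-1,2,77,0,0,0],[1,-1,2,78,0,0,0],[1,-1,2,78,0,0,0]]'; python3 go.py .4335 .2332 .028 32
```

```text
clock: 22.48
position: [0.4335, 0.2337, 0.0297]
ee_rot: [1.52, 2.749, 0.001]
contact_force: [0.3, 0.4, -0.6]
gripper_width: 0.454
grip_force: 40.7
row [-0.4 -0.3  1.7] [0.1 0.  0.1] t 22.48 pos [0.4335 0.2337 0.0297] psi 32.1 q6 end -4
```

```bash
python3 -m inch '[[1,0,0,1,0,0,0],[1,0,0,2,0,0,0],[1,0,0,2.5,0,0,0],[0.35,0,0,2.5,0,0,0],[0.35,0,0,2.5,0,0,0],[0.35,0,0,2.5,0,0,0],[0.35,0,0,-20,0,0,0],[0.35,0,0,-60,0,0,0],[0.35,0,0,-95,0,0,0],[0.35,0,0,-95,0,0,0]]';  python3 go.py .6556 .2223 .1 -74.1
```

```text
clock: 23.72
position: [0.4348, 0.2343, 0.1264]
ee_rot: [1.519, 2.747, 0.007]
contact_force: [0.1, 0.5, 0.7]
gripper_width: 0.652
grip_force: 0.0
row [-127.5  180.5   27.4] [  0.2  -0.3 106.2] t 23.73 pos [0.4348 0.2343 0.1264] psi 32.1 q6 end 93
```

```bash
python3 -m inch '[[0.4,-13,18,5,0,0,10],[0.4,-26,36,8,0,0,20],[0.4,-39,54,10,0,0,30],[0.4,-52,72,12,0,0,40],[0.4,-65,91,15,0,0,50],[0.4,-78,109,18,0,0,60],[0.4,-91,127,20,0,0,70],[0.4,-104,145,24,0,0,80],[0.4,-115,163,26,0,0,90],[0.4,-124,175,27,0,0,99]]';python3 go.py .6556 .2223 .1 -74.1;python3 - <<'E'
from h import *
p=read_camera("scene")
f=cv2.resize(p["frame"][180:440,320:580],None,fx=2,fy=2); save("c8.png",cv2.convertScaleAbs(f,alpha=1.3))
E
```

```text
clock: 24.98
position: [0.6474, 0.2211, 0.0951]
ee_rot: [3.079, 0.621, -0.003]
contact_force: [-0.1, 0.5, -0.4]
gripper_width: 0.6
grip_force: 0.0
row [ 8.   2.1 -4.9] [-0.   0.1  6.9] t 24.98 pos [0.6474 0.2211 0.0951] psi -67.2 q6 end 93
```

View pics/c8.png

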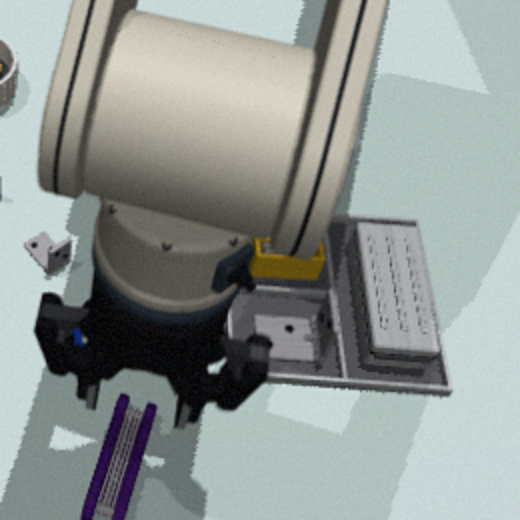

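The plug tray is in its bay, at crop (290,265). That was the 14th picture, so from here I check by numbers.

```bash
python3 -m inch '[[0.4,8,2,-3,0,0,7],[0.4,8,2,-3,0,0,7],[0.4,8,2,-3,0,0,7],[0.4,8,2,-3,0,0,7]]';python3 go.py .6556 .2223 .021 -74.1
```

```text
clock: 25.52
position: [0.6549, 0.2227, 0.0998]
ee_rot: [3.11, 0.443, -0.001]
contact_force: [0.3, 0.2, 1.2]
gripper_width: 0.597
grip_force: 0.0
row [ 0.6  0.6 78.8] [0.  0.  0.3] t 25.52 pos [0.6549 0.2227 0.0998] psi -73.8 q6 end 93
```

```bash
python3 -m inch '[[0.4,0.5,0.5,40,0,0,0],[0.4,0.5,0.5,78,0,0,0],[0.4,0.5,0.5,78,0,0,0],[0.4,0.5,0.5,78,0,0,0],[1,0.5,0.5,78,0,0,0],[1,0.5,0.5,78,0,0,0],[1,0.5,0.5,78,0,0,0],[1,0.5,0.5,78,0,0,0],[1,0.5,0.5,78,0,0,0]]' 50; python3 -m inch '[[1,0,0,-5,0,0,0],[1,0,0,-40,0,0,0],[1,0,0,-85,0,0,0],[1,0,0,-85,0,0,0]]'; python3 go.py .4671 -.2544 .11 -51.7
python3 - <<'E'
from h import *
for n in("top","scene"):
  p=read_camera(n);K,D,M,t=cam(p);f=p["frame"].astype(int)
  for d in spot_in("hex_set_mid",p): print(n,round(d["p"],2),(t+M@np.array(d["position"])).round(3))
  m=((f[...,2]-f[...,1]>25)&(f[...,0]-f[...,1]>8)); a=np.argwhere(m)
  print(len(a),np.median(a,0)[::-1], a.min(0)[::-1],a.max(0)[::-1])
E
```

```text
clock: 26.65
position: [0.6575, 0.2229, 0.0244]
ee_rot: [-3.11, -0.44, -0.005]
contact_force: [0.1, -0.2, 6.7]
gripper_width: 0.312
grip_force: 50.3
clock: 27.15
position: [0.6588, 0.2232, 0.1117]
ee_rot: [-3.109, -0.44, -0.012]
contact_force: [0.2, 0.0, -1.5]
gripper_width: 0.31
grip_force: 49.7
row [-316.6  405.7   -0.8] [  0.1  -0.4 -22.2] t 27.15 pos [0.6588 0.2232 0.1117] psi -73.9 q6 end 23
278 [183. 143.] [172 124] [198 160]
scene 0.68 [0.668 0.227 0.109]
580 [383. 397.] [365 365] [397 423]
```

```bash
python3 -m inch '[[1,-30,38,0,0,0,-3],[1,-66,85,0,0,0,-6],[1,-102,131,0,0,0,-9],[1,-138,177,0,0,0,-12],[1,-174,223,0,0,0,-15],[1,-210,269,0,0,0,-18],[1,-246,315,0,0,0,-20],[1,-280,359,0,0,0,-22],[1,-305,391,0,0,0,-22],[1,-316,405,0,0,0,-22]]';python3 -m inch '[[1,0,0,0,0,0,0],[1,0,0,0,0,0,0],[1,0,0,0,0,0,0]]'; python3 go.py .4671 -.2544 .03 -51.7
```

```text
clock: 28.6
position: [0.4633, -0.2557, 0.1061]
ee_rot: [-2.969, -1.021, 0.002]
contact_force: [0.1, -0.4, -1.0]
gripper_width: 0.313
grip_force: 49.7
clock: 28.98
position: [0.4653, -0.2532, 0.107]
ee_rot: [-2.968, -1.028, 0.0]
contact_force: [0.2, -0.0, -1.7]
gripper_width: 0.311
grip_force: 49.7
row [ 0.7  2.1 77. ] [-0.   0.  -0.1] t 28.98 pos [ 0.4653 -0.2532  0.107 ] psi -51.8 q6 end 23
```

```bash
python3 -m inch '[[1,1,2,35,0,0,0],[1,1,2,72,0,0,0],[1,1,2,72,0,0,0],[1,1,2,76,0,0,0],[1,1,2,79,0,0,0],[1,1,2,80,0,0,0],[1,1,2,80,0,0,0]]'; python3 go.py .4671 -.2544 .0264 -51.7
```

```text
clock: 29.85
position: [0.4672, -0.2555, 0.0277]
ee_rot: [2.969, 1.025, 0.001]
contact_force: [-0.9, -0.1, -1.2]
gripper_width: 0.309
grip_force: 49.9
row [ 0.6 -0.9  1.3] [ 0.  -0.  -0.2] t 29.85 pos [ 0.4672 -0.2555  0.0277] psi -51.9 q6 end 23
```

```bash
python3 -m inch '[[1,0.5,-1,1,0,0,0],[1,0.5,-1,2,0,0,0],[1,0.5,-1,2,0,0,0],[0.5,0.5,-1,2,0,0,0],[0.5,0.5,-1,2,0,0,0],[0.5,0.5,-1,2,0,0,0],[0.5,0.5,-1,-20,0,0,0],[0.5,0.5,-1,-60,0,0,0],[0.5,0.5,-1,-95,0,0,0],[0.5,0.5,-1,-95,0,0,0]]';  python3 go.py .5464 .0953 .1 -17.7
```

```text
clock: 31.1
position: [0.4683, -0.2551, 0.1246]
ee_rot: [2.966, 1.024, 0.005]
contact_force: [0.5, 0.1, 0.3]
gripper_width: 0.498
grip_force: 0.0
row [ 277.7 -227.7   24. ] [  0.3  -0.  -34.2] t 31.1 pos [ 0.4683 -0.2551  0.1246] psi -51.9 q6 end 28
```

```bash
python3 -m inch '[[0.45,31,-25,5,0,0,-5],[0.45,68,-56,10,0,0,-10],[0.45,108,-88,14,0,0,-15],[0.45,148,-121,18,0,0,-20],[0.45,188,-154,20,0,0,-25],[0.45,224,-184,22,0,0,-30],[0.45,254,-208,24,0,0,-34],[0.45,272,-223,24,0,0,-34],[0.45,278,-228,24,0,0,-34],[0.45,278,-228,24,0,0,-34]]';python3 -m inch '[[0.45,0,0,0,0,0,0],[0.45,0,0,0,0,0,0]]'; python3 go.py .5464 .0953 .02 -17.7
```

```text
clock: 32.35
position: [0.5442, 0.0966, 0.0974]
ee_rot: [-2.539, -1.849, 0.002]
contact_force: [0.6, -0.9, -0.1]
gripper_width: 0.548
grip_force: 0.0
clock: 32.6
position: [0.5446, 0.0958, 0.0981]
ee_rot: [-2.541, -1.847, 0.0]
contact_force: [0.1, -0.9, -0.3]
gripper_width: 0.55
grip_force: 0.0
row [ 0.1  1.9 78.1] [-0.   0.  -0.3] t 32.6 pos [0.5446 0.0958 0.0981] psi -18.0 q6 end 28
```

```bash
python3 - <<'E'
from h import *
for n in("top","scene"):
  p=read_camera(n);K,D,M,t=cam(p)
  for d in spot_in("bracket_small_mid",p)+spot_in("hex_set_mid",p): print(n,round(d["p"],2),(t+M@np.array(d["position"])).round(3))
E
```

```text
top 0.78 [0.339 0.026 0.003]
top 0.6 [0.542 0.008 0.004]
top 0.98 [ 0.469 -0.254  0.024]
scene 0.86 [ 0.532  0.005 -0.001]
scene 0.78 [0.539 0.092 0.007]
scene 0.72 [0.365 0.104 0.015]
scene 0.69 [0.606 0.147 0.004]
scene 0.59 [0.334 0.048 0.031]
scene 0.91 [ 0.466 -0.246  0.028]
```

```bash
python3 -m inch '[[0.45,0,2,40,0,0,0],[0.45,0,2,78,0,0,0],[0.45,0,2,78,0,0,0],[0.45,0,2,78,0,0,0],[1,0,2,78,0,0,0],[1,0,2,78,0,0,0],[1,0,2,78,0,0,0],[1,0,2,78,0,0,0],[1,0,2,78,0,0,0]]' 40; python3 -m inch '[[1,0,0,-5,0,0,0],[1,0,0,-40,0,0,0],[1,0,0,-85,0,0,0],[1,0,0,-85,0,0,0]]'; python3 go.py .4041 -.3040 .11 -51.6
python3 - <<'E'
from h import *
for n in("top","scene"):
  p=read_camera(n);K,D,M,t=cam(p)
  for d in spot_in("bracket_small_mid",p): print(n,round(d["p"],2),(t+M@np.array(d["position"])).round(3))
E
```

```text
clock: 34.02
position: [0.5477, 0.0963, 0.0218]
ee_rot: [2.539, 1.848, 0.004]
contact_force: [-1.7, -0.0, 6.8]
gripper_width: 0.24
grip_force: 38.9
clock: 34.52
position: [0.5492, 0.0965, 0.109]
ee_rot: [2.537, 1.847, 0.01]
contact_force: [0.5, -0.0, -1.7]
gripper_width: 0.243
grip_force: 39.3
row [-425.7  -15.    -2.5] [ 0.3 -0.3 33.7] t 34.52 pos [0.5492 0.0965 0.109 ] psi -17.9 q6 end 15
top 0.67 [0.343 0.028 0.002]
top 0.6 [ 0.539 -0.069  0.003]
top 0.46 [0.538 0.007 0.007]
scene 0.61 [0.528 0.008 0.001]
scene 0.59 [0.363 0.104 0.012]
scene 0.58 [0.611 0.145 0.006]
scene 0.55 [0.338 0.049 0.025]
```

```bash
python3 -m inch '[[1,-40,-1,-2,0,0,4],[1,-88,-3,-2,0,0,8],[1,-136,-5,-2,0,0,12],[1,-184,-6,-2,0,0,16],[1,-232,-8,-2,0,0,20],[1,-280,-10,-2,0,0,24],[1,-328,-12,-2,0,0,28],[1,-374,-13,-2,0,0,32],[1,-408,-14,-2,0,0,34],[1,-425,-15,-2,0,0,34]]';python3 -m inch '[[1,0,0,0,0,0,0],[1,0,0,0,0,0,0],[1,0,0,0,0,0,0]]'; python3 go.py .4041 -.3040 .03 -51.6
```

```text
clock: 35.98
position: [0.4006, -0.3047, 0.1061]
ee_rot: [-2.969, -1.023, 0.002]
contact_force: [0.3, 0.2, 0.2]
gripper_width: 0.24
grip_force: 39.2
clock: 36.35
position: [0.4021, -0.3026, 0.1071]
ee_rot: [-2.968, -1.028, 0.0]
contact_force: [0.7, -0.6, 0.5]
gripper_width: 0.241
grip_force: 39.2
row [ 0.7  2.4 77.1] [-0.   0.  -0.2] t 36.35 pos [ 0.4021 -0.3026  0.1071] psi -51.8 q6 end 15
```

```bash
python3 -m inch '[[1,1,2,35,0,0,0],[1,1,2,72,0,0,0],[1,1,2,74,0,0,0],[1,1,2,77,0,0,0],[1,1,2,80,0,0,0],[1,1,2,80,0,0,0]]'; python3 go.py .4041 -.3040 .0238 -51.6
```

```text
clock: 37.1
position: [0.4043, -0.3049, 0.028]
ee_rot: [2.968, 1.025, 0.001]
contact_force: [-0.1, 0.1, -0.2]
gripper_width: 0.246
grip_force: 39.3
row [ 0.5 -0.8  4.2] [ 0.1 -0.  -0.3] t 37.1 pos [ 0.4043 -0.3049  0.028 ] psi -51.9 q6 end 15
```

```bash
python3 -m inch '[[1,0.5,-1,1,0,0,0],[1,0.5,-1,2,0,0,0],[1,0.5,-1,3,0,0,0],[1,0.5,-1,4,0,0,0],[1,0.5,-1,4,0,0,0]]'; python3 go.py .4041 -.3040 .0238 -51.6
```

```text
clock: 37.72
position: [0.4037, -0.3036, 0.0238]
ee_rot: [2.969, 1.025, 0.0]
contact_force: [-0.5, 1.9, 9.6]
gripper_width: 0.245
grip_force: 40.2
row [ 0.1  0.6 -0. ] [ 0.  -0.  -0.3] t 37.73 pos [ 0.4037 -0.3036  0.0238] psi -51.9 q6 end 15
```

```bash
python3 -m inch '[[0.6,0,0,0,0,0,0],[0.6,0,0,0,0,0,0],[0.6,0,0,0,0,0,0],[0.6,0,0,-15,0,0,0],[0.6,0,0,-50,0,0,0],[0.6,0,0,-100,0,0,0],[0.6,0,0,-150,0,0,0],[0.6,0,0,-150,0,0,0]]';  python3 go.py .42 0 .25 -17
```

```text
clock: 38.72
position: [0.4057, -0.3052, 0.1778]
ee_rot: [2.962, 1.023, 0.007]
contact_force: [0.6, -0.0, -0.1]
gripper_width: 0.401
grip_force: 0.0
row [ 199.8 -230.7  -73.7] [  0.5   0.  -34.9] t 38.73 pos [ 0.4057 -0.3052  0.1778] psi -51.9 q6 end 17
```

```bash
python3 -m inch '[[0.6,30,-35,-20,0,0,-8],[0.6,64,-74,-40,0,0,-16],[0.6,100,-115,-60,0,0,-24],[0.6,134,-155,-70,0,0,-32],[0.6,164,-190,-74,0,0,-35],[0.6,190,-220,-74,0,0,-35],[0.6,200,-230,-74,0,0,-35],[0.6,200,-230,-74,0,0,-35],[0.6,200,-230,-74,0,0,-35]]'
python3 - <<'E'
from h import *
import pickle
for n in("top","scene"):
  p=read_camera(n);K,D,M,t=cam(p);pickle.dump(p,open(n+"1.pkl","wb"))
  for l in "bracket_small_mid bracket_large_mid hex_set_mid plug_tray_mid bit_case_mid ramekin_mid mending_plate_mid".split():
    for d in spot_in(l,p): print(n,l,round(d["p"],2),(t+M@np.array(d["position"])).round(3))
# bright (non-floor) pixels inside the bays: fit of parts
p=pickle.load(open("top1.pkl","rb"));g=cv2.cvtColor(p["frame"],cv2.COLOR_RGB2GRAY)
def show(pic,c,a,h=.037,n=19):
  g=cv2.cvtColor(pic["frame"],cv2.COLOR_RGB2GRAY).astype(np.float32)
  r=np.radians(a);X=np.array([np.cos(r),np.sin(r),0]);Y=np.array([-X[1],X[0],0]);s=np.linspace(-h,h,n)
  P=np.array([[c[0],c[1],.004]]+[]) ; G=np.array([np.array([c[0],c[1],.006])+i*X+j*Y for i in s[::-1] for j in s[::-1]])
  u=w2pix(pic,G).astype(np.float32).reshape(n,n,2); print(cv2.remap(g,u[...,0],u[...,1],1).astype(int))
print("small bay: rows + = toward divider (38.4 deg)");show(p,(.3916,-.3139),38.4)
show(pickle.load(open("scene1.pkl","rb")),(.3916,-.3139),38.4)
E
```

```text
clock: 39.85
position: [0.4189, -0.0, 0.2469]
ee_rot: [-2.524, -1.87, 0.001]
contact_force: [1.1, 0.7, -0.0]
gripper_width: 0.401
grip_force: 0.0
top bracket_small_mid 0.69 [ 0.392 -0.306  0.008]
top bracket_small_mid 0.57 [0.542 0.009 0.005]
top bracket_small_mid 0.52 [0.602 0.143 0.006]
top bracket_large_mid 0.56 [0.495 0.278 0.002]
top hex_set_mid 0.73 [ 0.469 -0.251  0.025]
top plug_tray_mid 0.72 [ 0.469 -0.252  0.026]
top bit_case_mid 0.73 [0.424 0.312 0.03 ]
top mending_plate_mid 0.88 [ 0.539 -0.067  0.008]
top mending_plate_mid 0.16 [0.425 0.315 0.031]
scene bracket_small_mid 0.78 [0.528 0.007 0.004]
scene bracket_small_mid 0.78 [0.338 0.038 0.   ]
scene bracket_small_mid 0.65 [0.609 0.145 0.005]
scene bracket_small_mid 0.57 [0.364 0.105 0.012]
scene bracket_large_mid 0.86 [0.494 0.281 0.01 ]
scene hex_set_mid 0.8 [ 0.466 -0.247  0.027]
scene plug_tray_mid 0.96 [0.434 0.234 0.027]
scene bit_case_mid 0.61 [0.428 0.317 0.039]
scene ramekin_mid 0.63 [ 0.43  -0.067  0.029]
scene mending_plate_mid 0.64 [ 0.535 -0.068  0.007]
scene mending_plate_mid 0.43 [ 0.441 -0.267  0.006]
small
[... 2420 characters left out ...]
  48  29  48  47  47  59  63  63  48 121 153
  152]
 [112  64  60  61  64  51 109  50  48  48  50  46  59  63  65  44 122 150
  153]
 [110  66  63  64  62  65 118  53  45  49  42  40  55  62  61  42 125 152
  151]
 [107  72  62  65  64  76 116  61  45  48  40  17  47  61  62  53 122 150
  153]
 [113  69  64  61  62  79 114  70  45  45  48  46  55  63  63  55 117 152
  152]
 [108  67  66  64  66  64  65  68 124 130 133 131 119  74  64  52 123 153
  152]
 [110  47  56  46  46  48  50  52  57  59  60  61  65  62  60  30 127 153
  152]
 [107  56  52  50  53  52  53  52  49  48  49  48  53  51  53  45 134 151
  150]
 [120  60  70  67  64  61  63  61  57  52  48  45  48  50  53  63 131 150
  151]]
```

```bash
python3 -c "
from station import *
print(job_done())"
```

```text
the job is handed in; nothing more can be done
None
```

Both kits are made up in the order asked and the job is handed in at about 40 s of the 115 s; I saw the square tray's parts seated in pictures, while the hex set and small bracket were checked only from camera numbers because my 14 views were used up.

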